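Send the tall heel down the rocker chute

TASK

Set the tall wooden shoe heel, without dropping it, on the outlined spot of the pivoting metal tray and let go, so that its own weight tips the tray and it slides down into the plywood catch bin, after which the empty tray swings back. Leave the low heel where it lies.

Things in the scene. Friction and masses are not known exactly. Their poses are not given: they have to be found in the camera images.
- tall_heel_center (a point): Centre (half-way up) of the tall shoe heel, the part to send: loose D-shaped block of pale wood on a 4 mm dark steel plate, 64 mm long (x, round end at +x, flat end at -x), 50 mm wide (y, flat parallel sides to grip), 55 mm tall (z, up), 0.2 kg. It stands upright on the bench, so this point is 27.5 mm above the bench.
- low_heel_center (a point): Centre of the low shoe heel, a bystander to be left alone: same outline and materials (64 x 50 mm, same axes) but only 22 mm tall. The two heels may swap places.
- load (a point): Centre of the outlined spot on the top of the aluminium tray (220 x 140 mm inside its 12 mm side lips). x: down the chute to the bin, z: out of the face; moves with the tray. Axle 55 mm behind it (-x), 130 mm above the bench. Empty, it leans 4 deg back, this point 144 mm up; yields to a light touch. A heel set within 20 mm of it tips it 26 deg in 0.5 s and slides off; the tray swings back in 1 s.
- catch (a point): Centre of the inner floor of the open plywood catch bin, 8 mm above the bench, fixed to the chute stand, about 145 mm further along the chute than the outlined spot; x points along the chute away from the tray, y across, z up. Inside 200 x 174 mm; side walls 76 mm, far wall 116 mm and near wall 50 mm above the bench.
Not all that is in view belongs to the job. Of the things that look like the part that bears tall_heel_center, take the one that is farthest to the robot's left at the start.

How it is judged:
By the outcome, as a careful person would: the job done as asked, in the order asked, and still so for the second after the job is handed in, with the robot touching nothing.
It also fails if it takes over 42 s, if anything falls off the work surface, if the arm or the gripper's body presses on something with over 40 N, if the wrist force passes 120 N, or if a joint passes its speed limit or range.

ROBOT

A 6-joint arm with a two-finger parallel gripper is mounted at the origin on the work surface. World frame = base frame: x ahead of the robot, y to its left, z up, the work surface at z = 0. Lengths are in m, angles in rad, forces in N, time in s.
With the tool pointing down it reaches from about 0.35 to 0.85 m from the base axis. Payload 8.1 kg.
Tool frame: the origin (TCP) lies midway between the tips of the shut fingers; the grasp point (between the pads) lies 19 mm behind it; x points along the fingers, z is the direction in which the jaws open and shut, and the axes are right-handed (so a half turn about x gives the same grasp; the last joint's range is limited). The gripper opens to 93 mm and grips with 3 to 60 N. Pads are 15 mm wide; open, the fingers measure 128 mm over their backs; the gripper's body (75 mm by 188 mm) begins 65 mm behind the grasp point.
Start: joints at [1.087, 0.13, 1.488, -0, 1.523, -0.085], TCP at [0.233, 0.553, 0.219] pointing down, gripper open.
Joint ranges: [-2.96, 2.96], [-0.89, 2.26], [0.02, 2.5], [-1.34, 4.48], [0, 2.73], [-2.66, 2.66]. Speed limits (rad/s): [2.39, 2.39, 2.79, 3.14, 3.14, 3.14].

INTERFACE

Orientations are given as a unit quaternion [w, x, y, z].
In Python, from cell import state, snapshot, calibration, close_job gives the robot as it stands.
- The arm moves only by the shell command python3 -m inch 'ROWS' [FORCE]. ROWS is JSON, a list of rows, each an object of numbers: "gripper": the closure, from 0 (fully open) to 1 (shut); "x", "y", "z": the shift along the tool's x, y, z in m; "roll": the turn about the tool's x in degrees. A call has 1 to 8 rows; each row shifts and turns the pose as measured when the row begins, along the tool's axes as they then stand; what a row does not reach is not made up. A row lasts 1/8 s, in which the tool goes at most 62.5 mm and 10.7 degrees, less where a joint would pass 70% of its speed; a pose out of reach is approached as far as the arm can. A call is refused whole if a number of a shift passes 0.0625 or a number of a turn 10.7, either way. A call with a gripper value outside its range is refused whole. The fingers move at their own pace and stop on an object; FORCE is the grip in N (left out, the last holds). Time passes only in rows, so rows that do not move let the fingers close. It gives the time, the measured TCP pose, the force and the opening at its end, in the units of the state.
- state(): the state, without advancing time (a new reading comes with each control period).
- snapshot(name): name is "scene" or "side" or "wrist"; returns (picture, depth): 420x560x3 uint8, red, green, blue; 420x560 float32, m along the optical axis (not along the pixel's ray), 0 where there is no reading.
- calibration(name): a dict with "fovy" (degrees; the focal length in pixels is half the picture's height over the tangent of half this angle, whatever the lens; pixels are square), "cx", "cy" (the principal point, pixels), "R" (3x3) and "t" (3): a world point X has camera coordinates R X + t. Camera axes: x right, y down, z forward; pixel columns grow to the right and rows downward; lengths in m; the calibration is good to about 2 mm. A picture is of the moment at which its call begins: read the wrist's pose just before it. calibration takes no time and is no camera call; for the wrist camera it gives the pose at the moment of the call.
- close_job(): hands the job in, once; it reports no verdict.
The state is a dict: "time": time; "qpos": joint angles; "joint_velocities": joint speeds; "effort": joint torques, N m; "ee_pos": TCP position; "orientation": TCP orientation; "contact_force": force on the tool from outside, world axes, zero at the start; "ft_torque": the same for the moment, N m; "grip_width": opening from 0.0 (shut) to 1.0 (fully open).
Only numpy, scipy, OpenCV 4.12 (cv2) and the standard library are available. Lean on these libraries where they do the work, as an engineer would, in place of code of your own. Each camera call takes 0.05 s, during which the arm holds its last target.

## Working session

There is one attempt and no reset: what is moved stays moved. The work goes in short steps, Python scripts to look and compute and a shell command to move; the robot and the scene stay as the last step left them, time stands still between calls to the robot, and variables do not carry over. Pictures are saved under pics/ and viewed, and the job is handed in when it is done.

```bash
ls; mkdir -p pics; cat > h.py <<'E'
import numpy as np, cv2, pickle
from cell import state, snapshot, calibration
def take(n,f):
    c=calibration(n); p,d=snapshot(n); cv2.imwrite('pics/'+f+'.png',p[:,:,::-1]); pickle.dump((c,p,d),open(f+'.pkl','wb')); return c,p,d
def load(f): return pickle.load(open(f+'.pkl','rb'))
def ray(c,u,v):
    f=210/np.tan(np.radians(c['fovy'])/2); R=np.array(c['R']);t=np.array(c['t'])
    return -R.T@t, R.T@np.array([(u-c['cx'])/f,(v-c['cy'])/f,1])
def atz(c,u,v,z):
    o,d=ray(c,u,v); return o+d*(z-o[2])/d[2]
def dep(c,d,u,v):
    o,r=ray(c,u,v); return o+r*d[int(v),int(u)]
def crop(f,u0,v0,u1,v1,k,out):
    c,p,d=load(f); cv2.imwrite('pics/'+out+'.png',cv2.resize(p[v0:v1,u0:u1,::-1],None,fx=k,fy=k,interpolation=cv2.INTER_CUBIC))
E
python3 - <<'E'
from h import *
print(state())
for n in['scene','side','wrist']:
    c,p,d=take(n,n+'0'); print(n,c)
E
```

```text
pics
{'time': 0.0, 'qpos': array([ 1.08660308e+00,  1.31147640e-01,  1.48924737e+00,  2.10346734e-05,
        1.52296170e+00, -8.54036232e-02]), 'joint_velocities': array([ 1.22579642e-03,  7.76506163e-05, -1.49946152e-03,  2.97044055e-04,
       -1.65581091e-04,  7.94093398e-04]), 'effort': array([ 4.31647959e-04, -5.59851480e+01, -4.91753089e+01,  7.68614095e-02,
        3.57806298e-02, -1.78747046e-04]), 'ee_pos': array([0.23270312, 0.55244909, 0.21761302]), 'orientation': array([ 0.58858065, -0.3913476 ,  0.58968209,  0.39076196]), 'contact_force': array([0.5201335 , 0.28893872, 0.10467176]), 'ft_torque': array([0.01551747, 0.02813591, 0.00287927]), 'grip_width': 0.9961384060398687}
scene {'fovy': 52.20939796305148, 'cx': 279.743973085971, 'cy': 204.88921198809487, 'R': array([[-0.35101917,  0.93609682,  0.022545  ],
       [ 0.58530325,  0.23814442, -0.77505312],
       [-0.73089373, -0.25886284, -0.63149377]]), 't': array([ 0.14369525, -0.205153  ,  1.27294371])}
side {'fovy': 57.70965395887908, 'cx': 278.46016716567976, 'cy': 210.1346603505508, 'R': array([[ 0.83944854,  0.54311429,  0.0187887 ],
       [ 0.32592286, -0.47548521, -0.81712184],
       [-0.4348568 ,  0.69205541, -0.57615873]]), 't': array([-0.43148958, -0.07777706,  1.043535  ])}
wrist {'fovy': 64.86138128156982, 'cx': 277.9887554048615, 'cy': 218.09127743016867, 'R': array([[ 0.38925443,  0.92112752, -0.00225597],
       [ 0.88155475, -0.37181917,  0.29088096],
       [ 0.26709964, -0.11521547, -0.95675659]]), 't': array([-0.59838435, -0.03385587,  0.39189477])}
```

View pics/scene0.png

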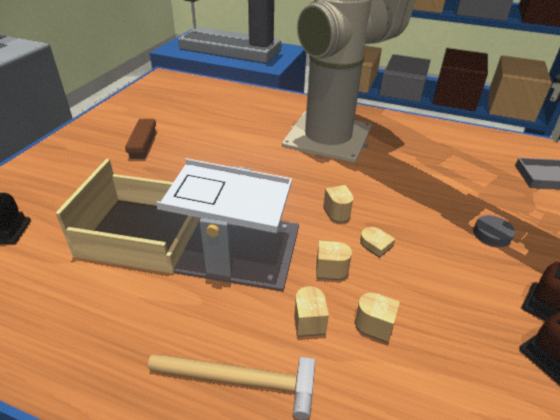

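View pics/side0.png

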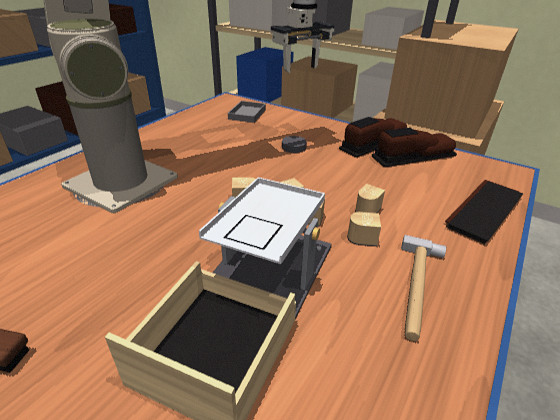

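View pics/wrist0.png

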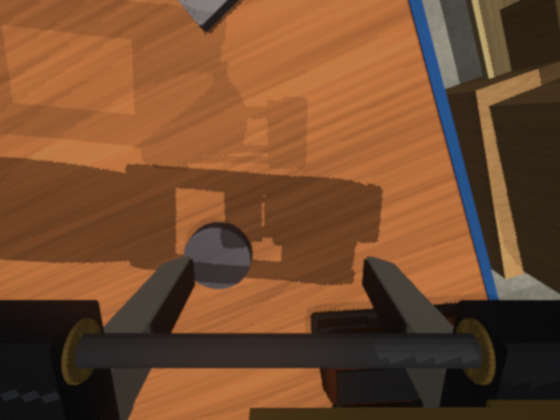

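```bash
python3 - <<'E'
from h import *
crop('scene0',270,170,420,350,4,'cr1')
c,p,d=load('scene0')
for n,u,v in [('A',338,192),('low',378,236),('B',334,248),('C',311,297),('D',378,304),('hammer',304,385)]:
    print(n,dep(c,d,u,v).round(4))
crop('scene0',55,150,305,300,3,'cr2')
E
```

```text
A [0.3292 0.1094 0.0551]
low [0.4037 0.2194 0.0227]
B [0.5068 0.1473 0.0557]
C [0.6363 0.1412 0.055 ]
D [0.6085 0.2517 0.0549]
hammer [0.7758 0.1757 0.0259]
```

View pics/cr1.png

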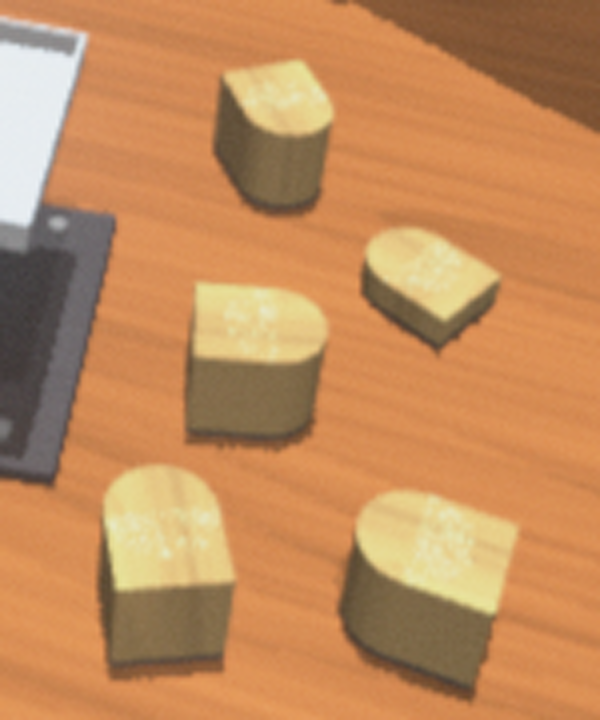

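View pics/cr2.png

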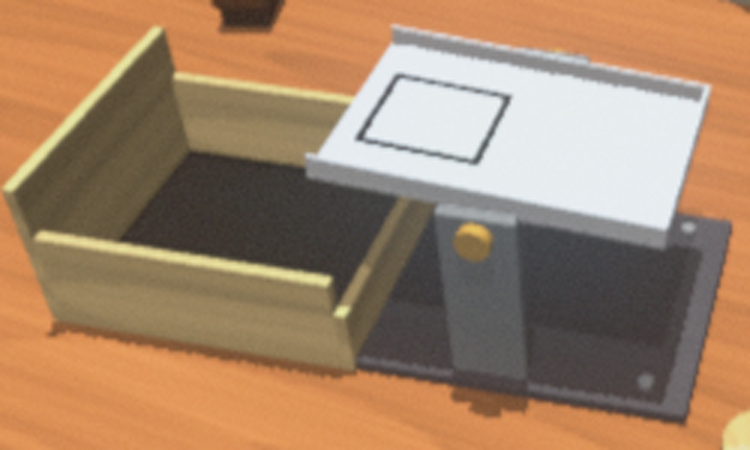

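```bash
python3 - <<'E'
from h import *
for s in ['scene0','side0']:
    c,p,d=load(s)
    f=210/np.tan(np.radians(c['fovy'])/2);V,U=np.mgrid[0:420,0:560]
    R=np.array(c['R']);t=np.array(c['t'])
    X=(np.stack([(U-c['cx'])/f*d,(V-c['cy'])/f*d,d],-1)-t)@R
    for n,q in [('A',(.33,.11)),('B',(.507,.147)),('C',(.636,.141)),('D',(.608,.252)),('low',(.404,.219))]:
        z0=.0225 if n=='low' else .055
        m=(abs(X[...,2]-z0)<.005)&(np.hypot(X[...,0]-q[0],X[...,1]-q[1])<.055)&(d>0)
        P=X[m]
        if len(P)<20: continue
        r=cv2.minAreaRect(P[:,:2].astype(np.float32)*1000); 
        print(s,n,len(P),np.median(P[:,2]).round(4),r,'centroid',P[:,:2].mean(0).round(4))
c,p,d=load('scene0')
for u,v in[(397,76),(511,97),(479,163),(357,138)]:
    u=55+u/3;v=150+v/3; print(u.__round__(1),v.__round__(1),dep(c,d,u,v).round(4))
crop('side0',190,170,350,300,5,'cr3')
crop('side0',330,170,400,260,7,'cr4')
E
```

```text
scene0 A 411 0.0558 ((337.0541687011719, 115.69750213623047), (66.2029800415039, 51.26443862915039), 35.92660140991211) centroid [0.3378 0.1148]
scene0 B 637 0.0557 ((512.85693359375, 149.82086181640625), (53.59262466430664, 64.04700469970703), 14.667540550231934) centroid [0.5158 0.1482]
scene0 C 893 0.0558 ((644.9381713867188, 142.5381622314453), (64.95561218261719, 50.51053237915039), 26.106409072875977) centroid [0.6491 0.1444]
scene0 D 907 0.0558 ((612.3861694335938, 251.1175079345703), (63.75001907348633, 52.2491340637207), 85.91560363769531) centroid [0.6144 0.2536]
scene0 low 506 0.0228 ((406.337158203125, 214.56039428710938), (64.34412384033203, 52.16365051269531), 65.34439849853516) centroid [0.4093 0.2169]
side0 A 225 0.0546 ((335.140625, 114.91618347167969), (57.818687438964844, 51.98611831665039), 37.31901550292969) centroid [0.3304 0.1121]
side0 C 418 0.0544 ((644.2442016601562, 143.24295043945312), (63.9463005065918, 53.69163131713867), 27.002193450927734) centroid [0.6468 0.1421]
side0 D 305 0.0545 ((612.3939819335938, 252.98245239257812), (66.61588287353516, 49.756065368652344), 86.26325225830078) centroid [0.6131 0.2519]
side0 low 106 0.0217 ((410.4922790527344, 226.2332763671875), (45.88737869262695, 49.63378143310547), 62.79758834838867) centroid [0.4082 0.2324]
187.3 175.3 [ 0.511  -0.1608  0.1473]
225.3 182.3 [ 0.4961 -0.0852  0.141 ]
214.7 204.3 [ 0.5662 -0.0725  0.1419]
174.0 196.0 [ 0.5785 -0.1499  0.1475]
```

View pics/cr3.png

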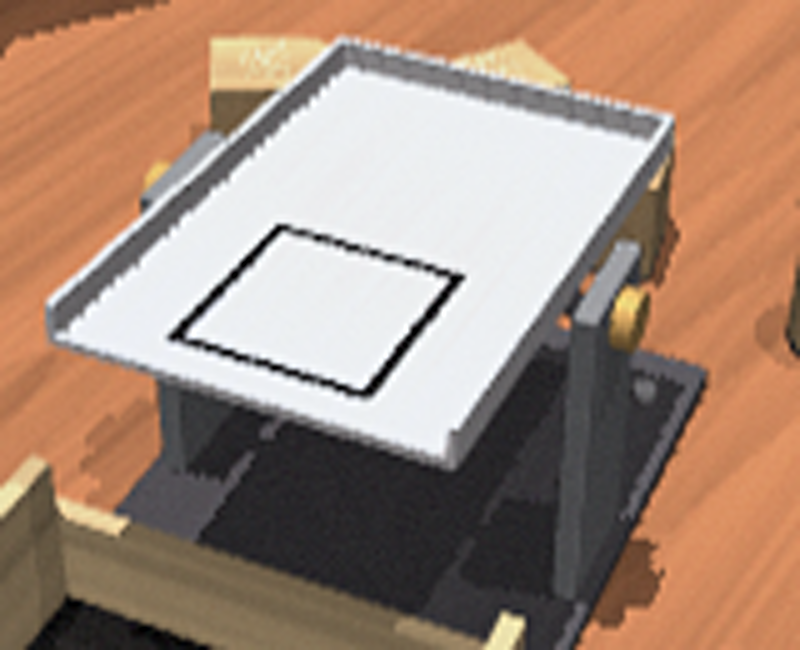

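View pics/cr4.png

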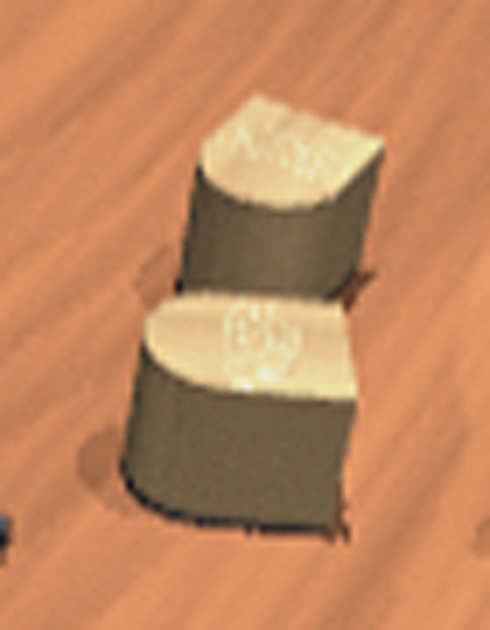

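```bash
cat >> h.py <<'E'
def tri(c1,p1,c2,p2):
    def P(c):
        f=210/np.tan(np.radians(c['fovy'])/2);K=np.array([[f,0,c['cx']],[0,f,c['cy']],[0,0,1]])
        return K@np.c_[np.array(c['R']),np.array(c['t'])]
    x=cv2.triangulatePoints(P(c1),P(c2),np.array(p1,float).reshape(2,1),np.array(p2,float).reshape(2,1))
    return (x[:3]/x[3]).ravel()
from scipy.spatial.transform import Rotation
def tool():
    s=state();R=Rotation.from_quat(s['orientation'],scalar_first=True).as_matrix();return s,R,np.array(s['ee_pos'])
def go(target,jawdeg=None):
    s,R,p=tool();print('t',s['time'],'p',p.round(4),'w',round(float(s['grip_width']),3),'F',np.round(s['contact_force'],1));print(R.round(3).tolist())
    print('shift tool',(R.T@(np.array(target)-p)).round(4))
    if jawdeg is not None:
        a=np.radians(jawdeg);v=R.T@np.array([np.cos(a),np.sin(a),0]); r=np.degrees(np.arctan2(-v[1],v[2])); r=(r+90)%180-90;print('roll',r)
E
python3 - <<'E'
from h import *
c1=load('scene0')[0];c2,_,d2=load('side0')
S=[(246.2,215.6),(282.2,225.2),(264.4,248.6),(225.2,237.4)]
C=[(187.3,175.3),(225.3,182.3),(214.7,204.3),(174.0,196.0)]
import itertools
for s in S: print('side depth',dep(c2,d2,*s).round(4))
# match: side idx by nearest depth point
c,_,d=load('scene0'); T=[]
for q in C:
    X=dep(c,d,*q); s=min(S,key=lambda s:np.linalg.norm(dep(c2,d2,*s)-X)); x=tri(c1,q,c2,s);T.append(x);print(q,s,x.round(4))
T=np.array(T);print(T.mean(0)); 
e=(T[0]-T[1]+T[3]-T[2])/2; print('chute deg',np.degrees(np.arctan2(e[1],e[0])),'tilt',np.degrees(np.arctan2(e[2],np.hypot(*e[:2]))),np.linalg.norm(e))
# bin corners not needed; top of D by two views: flat-end corners
go([.6124,.252,.16],-4)
E
```

```text
side depth [ 0.4978 -0.0866  0.1417]
side depth [ 0.5657 -0.0726  0.1405]
side depth [ 0.5785 -0.146   0.1455]
side depth [ 0.5091 -0.159   0.1454]
(187.3, 175.3) (225.2, 237.4) [ 0.5108 -0.1609  0.1473]
(225.3, 182.3) (246.2, 215.6) [ 0.4965 -0.0853  0.1409]
(214.7, 204.3) (282.2, 225.2) [ 0.5656 -0.0729  0.1411]
(174.0, 196.0) (264.4, 248.6) [ 0.5802 -0.1488  0.1487]
[ 0.53828543 -0.11697368  0.14450505]
chute deg -79.15346679706443 tilt 5.214874416422082 0.07740687293855948
t 0.15 p [0.2327 0.5525 0.2178] w 0.997 F [-0.4 -1.1  0.6]
[[-0.001, -0.922, 0.388], [-0.001, 0.388, 0.922], [-1.0, 0.0, -0.001]]
shift tool [ 0.0579 -0.4666 -0.1295]
roll 71.15176462187935
```

Candidates in the scene image: A (338,192), B (334,248), C (311,297), D (378,304), all about 55 mm tall, and the low heel (378,236), 22 mm tall. D has the largest y (0.252), so I'm taking D. Its crop shows a full-height D-shaped block with its flat end toward +y.

```bash
python3 -m inch '[{"roll":10.2,"gripper":0},{"roll":10.2},{"roll":10.2},{"roll":10.2},{"roll":10.2},{"roll":10.2},{"roll":10}]' 30
python3 -c "
from h import *
go([.6124,.252,.2],-4)"
```

```text
t 0.15 p [0.2327 0.5525 0.2178] w 0.997 F [-0.4 -1.1  0.6]
[[-0.001, -0.922, 0.388], [-0.001, 0.388, 0.922], [-1.0, 0.0, -0.001]]
shift tool [ 0.0179 -0.4666 -0.1295]
roll 71.15176462187935invalid input at $[0]: expected keys gripper, x, y, z, roll
```

```bash
python3 -m inch '[{"x":0,"y":0,"z":0,"roll":10.2,"gripper":0},{"x":0,"y":0,"z":0,"roll":10.2,"gripper":0},{"x":0,"y":0,"z":0,"roll":10.2,"gripper":0},{"x":0,"y":0,"z":0,"roll":10.2,"gripper":0},{"x":0,"y":0,"z":0,"roll":10.2,"gripper":0},{"x":0,"y":0,"z":0,"roll":10.2,"gripper":0},{"x":0,"y":0,"z":0,"roll":10.2,"gripper":0}]' 30
python3 -c "
from h import *
go([.6124,.252,.2],-4)"
```

```text
time: 1.02
ee_pos: [0.2319, 0.5509, 0.2145]
orientation: [0.705, 0.038, 0.707, -0.042]
contact_force: [-0.0, 0.0, 0.5]
grip_width: 1.001
t 1.025 p [0.2319 0.5509 0.2145] w 1.001 F [-0.   0.   0.5]
[[-0.003, 0.113, 0.994], [-0.006, 0.994, -0.113], [-1.0, -0.007, -0.003]]
shift tool [ 0.0151 -0.2538  0.4119]
roll -2.4945727966644426
```

```bash
python3 -m inch '[{"x":0,"y":-0.031,"z":0.05,"roll":-2.5,"gripper":0},{"x":0,"y":-0.031,"z":0.05,"roll":0,"gripper":0},{"x":0,"y":-0.031,"z":0.05,"roll":0,"gripper":0},{"x":0,"y":-0.031,"z":0.05,"roll":0,"gripper":0},{"x":0,"y":-0.031,"z":0.05,"roll":0,"gripper":0},{"x":0,"y":-0.031,"z":0.05,"roll":0,"gripper":0},{"x":0,"y":-0.031,"z":0.05,"roll":0,"gripper":0},{"x":0,"y":-0.031,"z":0.05,"roll":0,"gripper":0}]'
python3 -c "
from h import *
go([.6124,.252,.15],-4)
take('wrist','wr1')"
```

```text
time: 2.02
ee_pos: [0.618, 0.2671, 0.2118]
orientation: [0.704, 0.021, 0.709, -0.026]
contact_force: [0.7, 1.1, 0.9]
grip_width: 1.0
t 2.025 p [0.618  0.2671 0.2118] w 1.0 F [0.7 1.1 0.9]
[[-0.007, 0.065, 0.998], [-0.007, 0.998, -0.066], [-1.0, -0.008, -0.006]]
shift tool [ 0.062  -0.0149 -0.0042]
roll 0.2443900167360482
```

View pics/wr1.png

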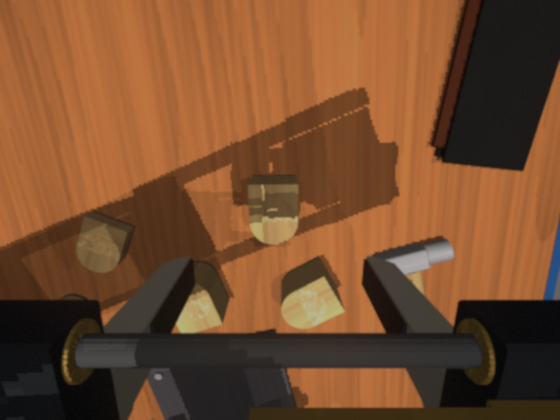

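```bash
python3 - <<'E'
from h import *
c,p,d=load('wr1')
f=210/np.tan(np.radians(c['fovy'])/2);V,U=np.mgrid[0:420,0:560]
X=(np.stack([(U-c['cx'])/f*d,(V-c['cy'])/f*d,d],-1)-np.array(c['t']))@np.array(c['R'])
m=(abs(X[...,2]-.055)<.005)&(np.hypot(X[...,0]-.612,X[...,1]-.252)<.05)
P=X[m];print(np.median(P[:,2]),cv2.minAreaRect(P[:,:2].astype(np.float32)*1000),P[:,:2].mean(0),m.sum())
crop('wr1',230,160,320,260,6,'cr5')
E
```

```text
0.054827764787067905 ((610.4429931640625, 251.87680053710938), (63.93772888183594, 49.909366607666016), 87.02735900878906) [0.61073292 0.25522543] 2770
```

View pics/cr5.png

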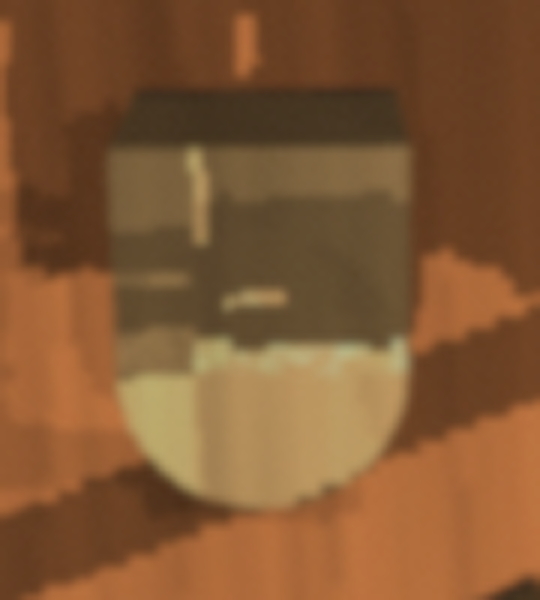

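```bash
python3 -c "
from h import *
go([.611,.257,.016],-3.5)"
python3 -m inch '[{"x":0.04,"y":-0.01,"z":-0.006,"roll":0,"gripper":0},{"x":0.04,"y":0,"z":0,"roll":0,"gripper":0},{"x":0.035,"y":0,"z":0,"roll":0,"gripper":0}]'
python3 -c "
from h import *
go([.611,.257,.016],-3.5)"
```

```text
t 2.075 p [0.6228 0.2609 0.2107] w 0.999 F [-2.1 -4.7 -0.6]
[[-0.005, 0.07, 0.998], [-0.01, 0.997, -0.07], [-1.0, -0.011, -0.004]]
shift tool [ 0.1948 -0.0027 -0.0107]
roll -0.5362502251578292
time: 2.45
ee_pos: [0.6201, 0.2476, 0.0956]
orientation: [0.707, 0.024, 0.706, -0.03]
contact_force: [0.1, 0.5, 0.4]
grip_width: 0.999
t 2.45 p [0.6201 0.2476 0.0956] w 0.999 F [0.1 0.5 0.4]
[[0.001, 0.076, 0.997], [-0.009, 0.997, -0.076], [-1.0, -0.009, 0.001]]
shift tool [ 0.0795  0.0094 -0.0099]
roll -0.8320531210636091
```

```bash

python3 -m inch '[{"x":0,"y":0.009,"z":-0.01,"roll":-0.8,"gripper":0},{"x":0,"y":0,"z":0,"roll":0,"gripper":0},{"x":0.03,"y":0,"z":0,"roll":0,"gripper":0},{"x":0.02,"y":0,"z":0,"roll":0,"gripper":0},{"x":0,"y":0,"z":0,"roll":0,"gripper":0}]'
python3 -c "
from h import *
go([.611,.257,.016],-3.5)"
```

```text
time: 3.08
ee_pos: [0.6107, 0.2591, 0.0478]
orientation: [0.708, 0.018, 0.706, -0.024]
contact_force: [-0.4, 0.5, 0.0]
grip_width: 1.0
t 3.075 p [0.6107 0.2591 0.0478] w 1.0 F [-0.4  0.5  0. ]
[[0.003, 0.059, 0.998], [-0.008, 0.998, -0.059], [-1.0, -0.008, 0.003]]
shift tool [ 0.0318 -0.0019  0.0003]
roll 0.12194249580196015
```

```bash

python3 -m inch '[{"x":0.02,"y":-0.002,"z":0,"roll":0,"gripper":0},{"x":0.012,"y":0,"z":0,"roll":0,"gripper":0},{"x":0,"y":0,"z":0,"roll":0,"gripper":0}]'
python3 -c "
from h import *
go([.611,.257,.016],-3.5)"
```

```text
time: 3.45
ee_pos: [0.6123, 0.2572, 0.0163]
orientation: [0.709, 0.018, 0.705, -0.023]
contact_force: [-0.8, -0.2, -0.5]
grip_width: 1.0
t 3.45 p [0.6123 0.2572 0.0163] w 1.0 F [-0.8 -0.2 -0.5]
[[0.006, 0.059, 0.998], [-0.007, 0.998, -0.059], [-1.0, -0.007, 0.006]]
shift tool [ 0.0003 -0.0003 -0.0013]
roll 0.1218186914839805
```

```bash

python3 -m inch '[{"x":0,"y":0,"z":0,"roll":0,"gripper":1},{"x":0,"y":0,"z":0,"roll":0,"gripper":1},{"x":0,"y":0,"z":0,"roll":0,"gripper":1},{"x":0,"y":0,"z":0,"roll":0,"gripper":1},{"x":0,"y":0,"z":0,"roll":0,"gripper":1},{"x":0,"y":0,"z":0,"roll":0,"gripper":1}]' 25
```

```text
time: 4.2
ee_pos: [0.6132, 0.2576, 0.0178]
orientation: [0.71, 0.019, 0.704, -0.023]
contact_force: [0.4, 0.2, -1.2]
grip_width: 0.535
```

```bash

python3 -m inch '[{"x":-0.01,"y":0,"z":0,"roll":0,"gripper":1},{"x":-0.03,"y":0,"z":0,"roll":0,"gripper":1},{"x":-0.05,"y":0,"z":0,"roll":0,"gripper":1},{"x":-0.05,"y":0,"z":0,"roll":0,"gripper":1},{"x":-0.05,"y":0,"z":0,"roll":0,"gripper":1},{"x":-0.04,"y":0,"z":0,"roll":0,"gripper":1},{"x":-0.02,"y":0,"z":0,"roll":0,"gripper":1},{"x":0,"y":0,"z":0,"roll":0,"gripper":1}]'
python3 -c "
from h import *
go([.538,-.117,.26],10.8)"
```

```text
time: 5.2
ee_pos: [0.6095, 0.2585, 0.2771]
orientation: [0.709, 0.018, 0.705, -0.023]
contact_force: [-0.6, -0.7, -3.3]
grip_width: 0.533
t 5.2 p [0.6095 0.2585 0.2771] w 0.533 F [-0.6 -0.7 -3.3]
[[0.005, 0.059, 0.998], [-0.007, 0.998, -0.059], [-1.0, -0.007, 0.005]]
shift tool [ 0.0195 -0.3789 -0.0492]
roll -14.189102571481428
```

```bash

python3 -m inch '[{"x":0,"y":-0.02,"z":0,"roll":-7.1,"gripper":1},{"x":0,"y":-0.04,"z":0,"roll":-7.1,"gripper":1},{"x":0,"y":-0.05,"z":0,"roll":0,"gripper":1},{"x":0,"y":-0.05,"z":0,"roll":0,"gripper":1},{"x":0,"y":-0.05,"z":0,"roll":0,"gripper":1},{"x":0,"y":-0.04,"z":0,"roll":0,"gripper":1},{"x":0,"y":-0.02,"z":0,"roll":0,"gripper":1},{"x":0,"y":0,"z":0,"roll":0,"gripper":1}]'
python3 -c "
from h import *
go([.537,-.1116,.22],10.8)"
```

```text
time: 6.2
ee_pos: [0.6479, -0.0138, 0.2656]
orientation: [0.699, -0.073, 0.708, 0.068]
contact_force: [0.2, 0.1, -3.1]
grip_width: 0.54
t 6.2 p [ 0.6479 -0.0138  0.2656] w 0.54 F [ 0.2  0.1 -3.1]
[[-0.012, -0.199, 0.98], [-0.007, 0.98, 0.199], [-1.0, -0.005, -0.014]]
shift tool [ 0.0477 -0.0736 -0.1275]
roll 0.6589145392976832
```

```bash

python3 -m inch '[{"x":0,"y":-0.02,"z":-0.035,"roll":0.6,"gripper":1},{"x":0,"y":-0.025,"z":-0.045,"roll":0,"gripper":1},{"x":0,"y":-0.02,"z":-0.035,"roll":0,"gripper":1},{"x":0,"y":-0.008,"z":-0.012,"roll":0,"gripper":1},{"x":0,"y":0,"z":0,"roll":0,"gripper":1},{"x":0,"y":0,"z":0,"roll":0,"gripper":1}]'
python3 -c "
from h import *
go([.537,-.1116,.22],10.8)
for n in['scene','side','wrist']: take(n,n+'2')
crop('scene2',130,80,310,230,4,'cr6');crop('side2',190,110,350,270,4,'cr7')"
```

```text
time: 6.95
ee_pos: [0.5349, -0.1027, 0.2645]
orientation: [0.698, -0.07, 0.709, 0.069]
contact_force: [-0.8, 0.4, -2.1]
grip_width: 0.537
t 6.95 p [ 0.5349 -0.1027  0.2645] w 0.537 F [-0.8  0.4 -2.1]
[[-0.015, -0.197, 0.98], [-0.003, 0.98, 0.197], [-1.0, 0.0, -0.015]]
shift tool [ 0.0445 -0.0092  0.0009]
roll 0.5574363847763948
```

View pics/cr6.png

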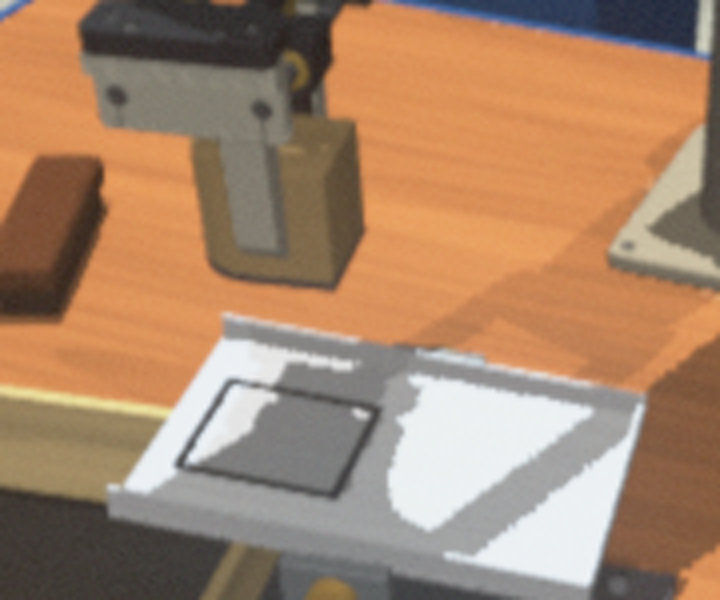

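View pics/cr7.png

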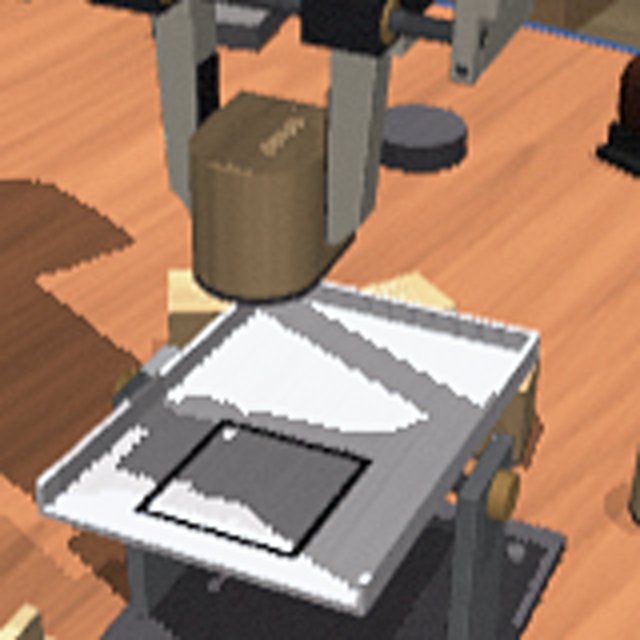

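View pics/wrist2.png

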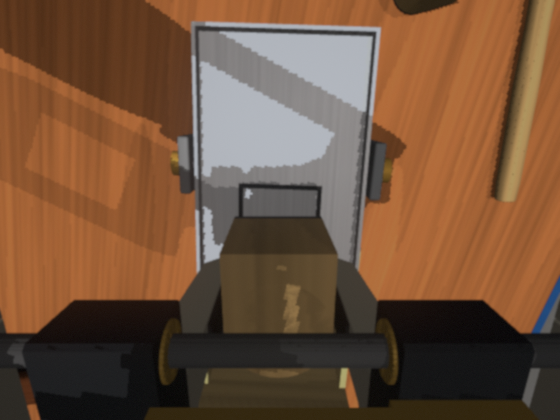

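```bash

python3 -m inch '[{"x":0.015,"y":-0.009,"z":0.001,"roll":0.5,"gripper":1},{"x":0.03,"y":0,"z":0,"roll":0,"gripper":1},{"x":0.025,"y":0,"z":0,"roll":0,"gripper":1},{"x":0,"y":0,"z":0,"roll":0,"gripper":1},{"x":0,"y":0,"z":0,"roll":0,"gripper":1}]'
python3 -c "
from h import *
go([.537,-.1116,.169],10.8)"
```

```text
time: 7.72
ee_pos: [0.5376, -0.1127, 0.1891]
orientation: [0.698, -0.067, 0.71, 0.066]
contact_force: [-0.4, -0.7, -3.2]
grip_width: 0.537
t 7.725 p [ 0.5376 -0.1127  0.1891] w 0.537 F [-0.4 -0.7 -3.2]
[[-0.017, -0.188, 0.982], [-0.003, 0.982, 0.188], [-1.0, 0.0, -0.018]]
shift tool [ 0.0201  0.0011 -0.    ]
roll 0.03881358012128544
```

```bash

python3 -m inch '[{"x":0.01,"y":0.001,"z":0,"roll":0,"gripper":1},{"x":0.01,"y":0,"z":0,"roll":0,"gripper":1},{"x":0,"y":0,"z":0,"roll":0,"gripper":1},{"x":0,"y":0,"z":0,"roll":0,"gripper":1}]'
python3 -c "
from h import *
go([.537,-.1116,.165],10.8)
for n in['scene','side']: take(n,n+'3')
crop('scene3',130,80,310,230,4,'cr8');crop('side3',190,110,350,270,4,'cr9')"
```

```text
time: 8.22
ee_pos: [0.5383, -0.1121, 0.1699]
orientation: [0.699, -0.068, 0.709, 0.066]
contact_force: [0.4, -0.2, -2.0]
grip_width: 0.537
t 8.225 p [ 0.5383 -0.1121  0.1699] w 0.537 F [ 0.4 -0.2 -2. ]
[[-0.014, -0.188, 0.982], [-0.004, 0.982, 0.188], [-1.0, -0.001, -0.015]]
shift tool [ 0.0049  0.0008 -0.0012]
roll 0.03658548046512067
```

View pics/cr8.png

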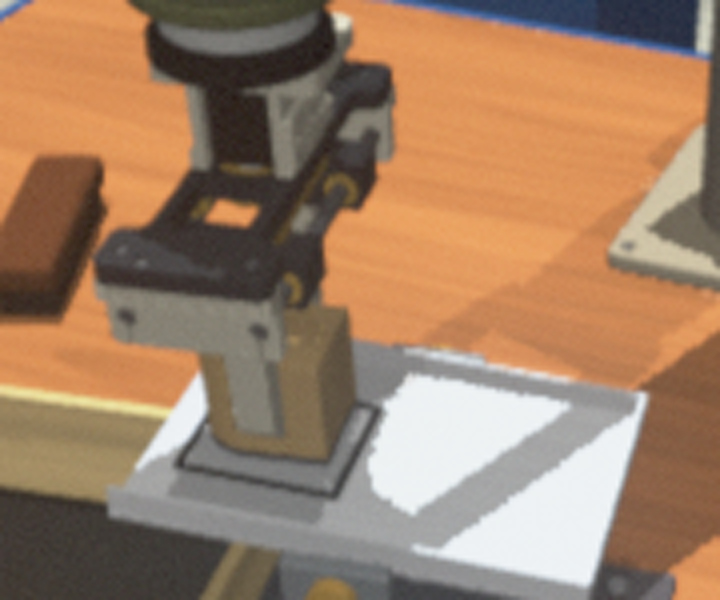

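View pics/cr9.png

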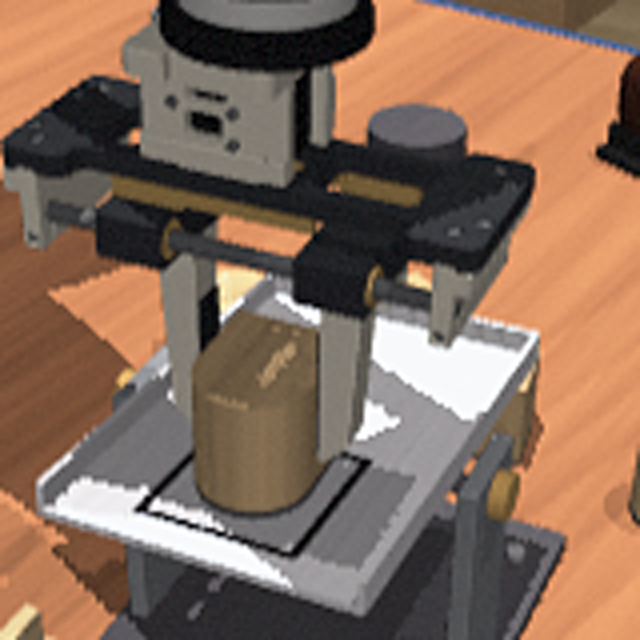

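```bash
python3 -c "
from h import *
c,p,d=load('scene3')
X=atz(c,130+333/4,80+460/4,.152);print(X)
a=np.radians(-79.2);ex=np.array([np.cos(a),np.sin(a)]);ey=np.array([-ex[1],ex[0]]);r=X[:2]-[.538,-.117];print(r@ex,r@ey)"
python3 -m inch '[{"x":0.003,"y":0,"z":-0.001,"roll":0,"gripper":1},{"x":0,"y":0,"z":0,"roll":0,"gripper":1}]'
```

```text
[ 0.55350743 -0.08111052  0.152     ]
-0.032347972301856674 0.02195777224302756
time: 8.57
ee_pos: [0.5374, -0.1124, 0.1671]
orientation: [0.699, -0.068, 0.709, 0.066]
contact_force: [0.7, -0.4, -2.0]
grip_width: 0.539
```

```bash

python3 -m inch '[{"x":0.002,"y":0,"z":0,"roll":0,"gripper":1},{"x":0,"y":0,"z":0,"roll":0,"gripper":1}]';python3 -m inch '[{"x":0.002,"y":0,"z":0,"roll":0,"gripper":1},{"x":0,"y":0,"z":0,"roll":0,"gripper":1}]'
python3 -c "
from h import *
go([.537,-.1116,.163],10.8)
for n in['scene','side']: take(n,n+'4')
crop('scene4',130,80,310,230,4,'cr10');crop('side4',190,170,350,280,5,'cr11')"
```

```text
time: 8.82
ee_pos: [0.5375, -0.1124, 0.1651]
orientation: [0.699, -0.068, 0.709, 0.066]
contact_force: [0.0, -0.6, -2.9]
grip_width: 0.533
time: 9.07
ee_pos: [0.5375, -0.1124, 0.1631]
orientation: [0.699, -0.068, 0.709, 0.066]
contact_force: [-0.8, 0.3, -2.1]
grip_width: 0.539
t 9.075 p [ 0.5375 -0.1124  0.1631] w 0.539 F [-0.8  0.3 -2.1]
[[-0.013, -0.188, 0.982], [-0.004, 0.982, 0.188], [-1.0, -0.002, -0.014]]
shift tool [ 0.0001  0.0009 -0.0003]
roll 0.034394975388536864
```

View pics/cr11.png

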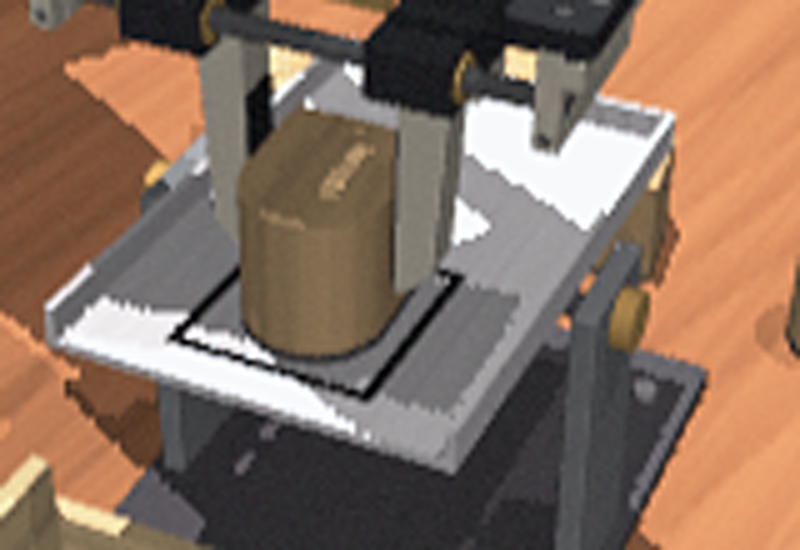

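View pics/cr10.png

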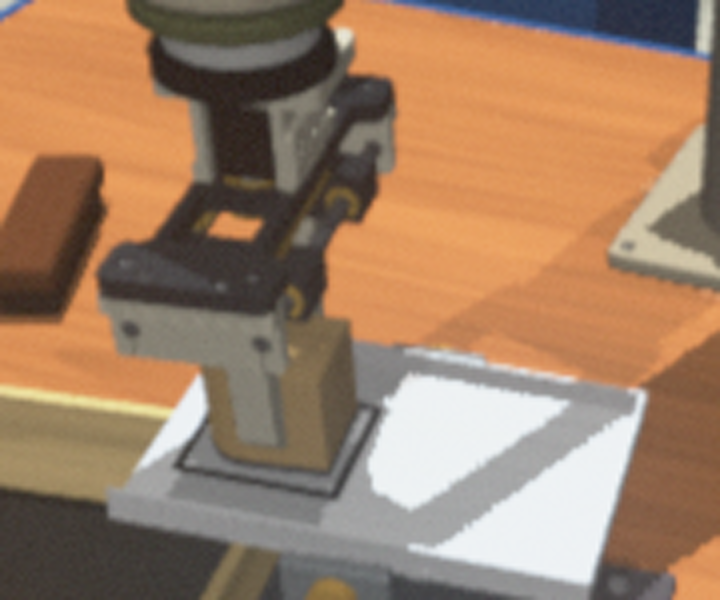

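```bash

python3 -m inch '[{"x":0.0015,"y":0,"z":0,"roll":0,"gripper":1},{"x":0,"y":0,"z":0,"roll":0,"gripper":1}]'
python3 -c "
from h import *
take('side','side5')
crop('side5',190,170,350,280,5,'cr12')"
```

```text
time: 9.43
ee_pos: [0.5377, -0.1125, 0.1618]
orientation: [0.699, -0.068, 0.708, 0.066]
contact_force: [0.2, -0.3, -1.6]
grip_width: 0.537
```

View pics/cr12.png

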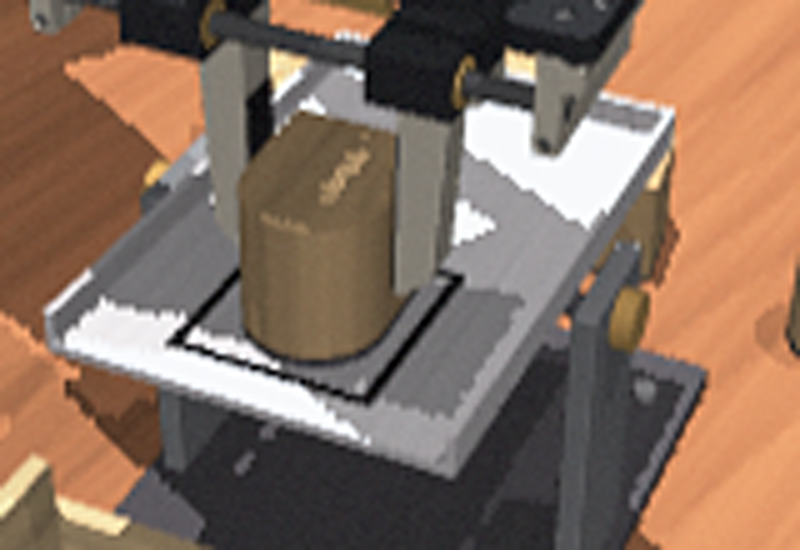

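```bash

python3 -m inch '[{"x":0.0015,"y":0,"z":0,"roll":0,"gripper":1},{"x":0.0015,"y":0,"z":0,"roll":0,"gripper":1},{"x":0,"y":0,"z":0,"roll":0,"gripper":1},{"x":0,"y":0,"z":0,"roll":0,"gripper":0},{"x":0,"y":0,"z":0,"roll":0,"gripper":0},{"x":0,"y":0,"z":0,"roll":0,"gripper":0},{"x":-0.01,"y":0,"z":0,"roll":0,"gripper":0},{"x":-0.03,"y":0,"z":0,"roll":0,"gripper":0}]'
python3 -c "
from h import *
take('side','side6');take('scene','scene6')"
```

```text
time: 10.48
ee_pos: [0.5372, -0.1121, 0.1986]
orientation: [0.698, -0.067, 0.709, 0.066]
contact_force: [-0.6, -0.2, -0.2]
grip_width: 0.987
```

View pics/side6.png

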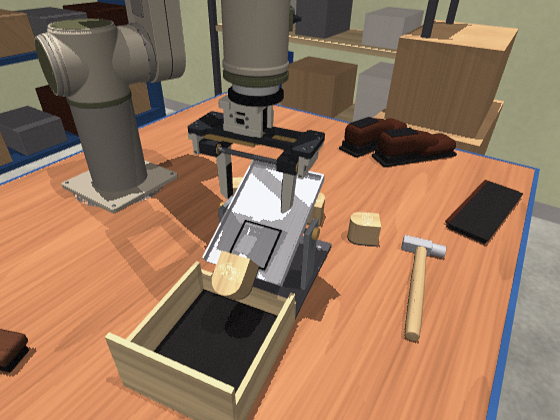

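The heel is sliding off the tipped tray into the bin. I'll retreat upward.

```bash

python3 -m inch '[{"x":-0.03,"y":0,"z":0,"roll":0,"gripper":0},{"x":-0.03,"y":0,"z":0,"roll":0,"gripper":0},{"x":-0.03,"y":0,"z":0,"roll":0,"gripper":0},{"x":-0.02,"y":0,"z":0,"roll":0,"gripper":0},{"x":0,"y":0,"z":0,"roll":0,"gripper":0},{"x":0,"y":0,"z":0,"roll":0,"gripper":0},{"x":0,"y":0,"z":0,"roll":0,"gripper":0},{"x":0,"y":0,"z":0,"roll":0,"gripper":0}]'
python3 -m inch '[{"x":0,"y":0,"z":0,"roll":0,"gripper":0},{"x":0,"y":0,"z":0,"roll":0,"gripper":0},{"x":0,"y":0,"z":0,"roll":0,"gripper":0},{"x":0,"y":0,"z":0,"roll":0,"gripper":0},{"x":0,"y":0,"z":0,"roll":0,"gripper":0},{"x":0,"y":0,"z":0,"roll":0,"gripper":0},{"x":0,"y":0,"z":0,"roll":0,"gripper":0},{"x":0,"y":0,"z":0,"roll":0,"gripper":0}]'
python3 -c "
from h import *
take('side','side7');take('scene','scene7')"
```

```text
time: 11.58
ee_pos: [0.5399, -0.1119, 0.3126]
orientation: [0.7, -0.068, 0.708, 0.065]
contact_force: [0.1, 0.4, 1.0]
grip_width: 0.997
time: 12.58
ee_pos: [0.5396, -0.1119, 0.3117]
orientation: [0.699, -0.068, 0.708, 0.066]
contact_force: [-0.8, -0.1, -0.3]
grip_width: 0.999
```

View pics/side7.png

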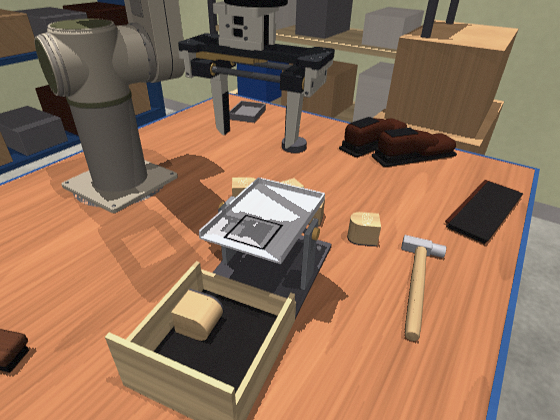

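View pics/scene7.png

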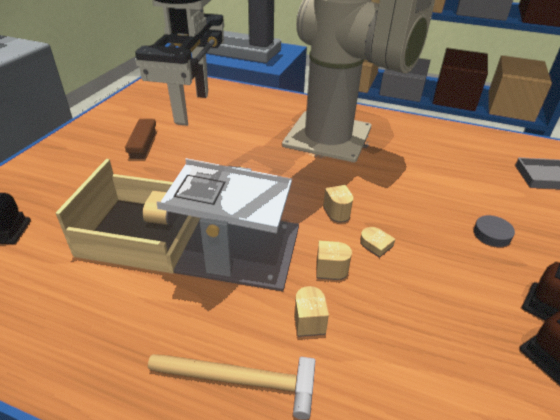

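The side view shows the heel in the bin at (197,315). In the scene view the outline corner is back at about (187,176), and the low heel (378,240) and the three look-alikes haven't moved.

```bash
python3 -c "
from h import *
s0=load('scene0')[1].astype(int);s=load('scene7')[1].astype(int)
print(abs(s-s0)[225:255,355:400].mean(), np.abs(state()['joint_velocities']).max())
from cell import close_job; print(close_job())"
```

```text
3.1530864197530866 0.0017816120392729362
the job is handed in; nothing more can be done
None
```

The tall heel is in the catch bin, and the job was handed in at about 12.7 s of the 42 s allowed. I took the tall heel farthest to the robot's left (about x 0.611, y 0.252), gripped it by its flat sides and turned it to line up with the chute. I set it on the outlined spot until the tray yielded, then let go. The tray tipped, the heel slid off, and I raised the arm clear.

**Last checks:**
- **Heel and tray:** the side and scene pictures, taken about 2 s after the heel slid off, show it lying inside the bin and the empty tray back at its starting lean. The heel ended up on its side rather than upright.
- **Other heels:** the low heel and the three other tall ones look unmoved. The picture around the low heel matches the first one to within noise.
- **Robot:** the gripper was open, touching nothing and at rest. No check failed or disagreed.

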